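Load the index table of a code reader

ROBOT

A 6-joint arm with a two-finger parallel gripper is mounted at the origin on the work surface. World frame = base frame: x ahead of the robot, y to its left, z up, the work surface at z = 0. Lengths are in m, angles in rad, forces in N, time in s.
With the tool pointing down it reaches from about 0.325 to 1 m from the base axis. Payload 5.1 kg.
Tool frame: the origin (TCP) lies on the front face of the gripper's body, between the roots of the fingers; the fingertips stand 73 mm ahead of it and the grasp point (between the pads) lies 54 mm ahead of it; z points along the fingers, y is the line along which they close (so a half turn about z gives the same grasp; the last joint's range is limited). The gripper opens to 85 mm and grips with 20 to 120 N. Pads are 22 mm wide; open, the fingers measure 114 mm over their backs; the gripper's body (76 mm by 85 mm) begins 54 mm behind the grasp point. The pads swing forward as they close: fully open they stand 13 mm farther back than shut.
Start: joints at [1.218, 0.124, 1.65, -0, 1.367, -0.083], TCP at [0.173, 0.626, 0.304] pointing down, gripper open.
Joint ranges: [-2.61, 2.61], [-1.02, 2.33], [0.03, 2.71], [-1.35, 4.49], [0.32, 2.68], [-2.91, 2.91]. Speed limits (rad/s): [2.57, 2.57, 3.14, 3.14, 3.14, 3.14].

INTERFACE

Orientations are given as [roll, pitch, yaw] about the fixed x, y, z axes, in that order (R = Rz(yaw) Ry(pitch) Rx(roll)).
In Python, from plant import ctrl gives the robot as it stands. Calls block until the motion is done:
- ctrl.goto(position, orientation): joint-space move of the TCP to a pose.
- ctrl.servo_line(position, frame=None, v=0.15, stop_force=None): straight line of the TCP; frame=None keeps the orientation; v is the mean speed in m/s. With stop_force (N) it stops when the force on the tool has changed by that much, and returns True; else False.
- ctrl.movej(angles): joint-space move.
- ctrl.open_gripper() and ctrl.grab(f_grip=None): open the fingers fully, or close them until they stop; f_grip is the grip in N (None keeps the last).
- ctrl.dwell(seconds).
- ctrl.inverse_kinematics(position, orientation): joint angles nearest the present ones, or None.
- ctrl.state(): the state.
- ctrl.get_image(name): name is "side" or "top"; returns a dict with "img" (480x640x3 uint8, blue, green, red), "vertical_fov" (degrees; the focal length in pixels is half the picture's height over the tangent of half this angle, whatever the lens; pixels are square), "cx", "cy" (the principal point, pixels), "extrinsics" (4x4, takes a point from world to camera coordinates). Camera axes: x right, y down, z forward; pixel columns grow to the right and rows downward; lengths in m; the calibration is good to about 2 mm. A picture is of the moment at which its call begins. There is no depth.
A pose or a line that the arm cannot do raises ctrl.IKError and nothing moves.
- ctrl.sign_off(): hands the job in; it is judged then, once.
The state is a dict: "clock": time; "q": joint angles; "dq": joint speeds; "joint_torque": joint torques, N m; "ee_pos": TCP position; "ee_rot": TCP orientation; "contact_force": force on the tool from outside, world axes, zero at the start; "moment": the same for the moment, N m; "width": finger opening in m; "gripper_force": force on a finger pad.
Only numpy, scipy, OpenCV 4.12 (cv2) and the standard library are available. Lean on these libraries where they do the work, as an engineer would, in place of code of your own. Each camera call takes 0.05 s, during which the arm holds its last target. There are 200 camera calls.

TASK

Load the code reader with the batch on the rubber mat: pull out the index table's knob, turn the table counter-clockwise as far as it goes so that its nests come clear of the reader's hood, push the knob fully in to lock it there, and put the setting bar away in the cut-out of its wooden case. Then stand every part from the mat squarely on a nest of its own with its etched code facing straight outwards, away from the knob; when all are in, pull the knob, turn the table back so that the row stands before the reader's window, and push the knob fully in again. Do not knock against the reader, and leave the ring gauge and the micrometer where they lie.

Things in the scene. Friction and masses are not known exactly. Their poses are not given: they have to be found in the camera images.
- station: reading station, one fixed unit: base plate 310 x 400 x 10 mm carrying a hand-indexed round table and, on its +y side, the code reader. Origin: on the index table's axis, on the work surface; +y points from the axis to the reader's window, which stands 160 mm from the axis and faces back to it
- reader: code reader fixed on the station: white block 260 mm wide (station's x), y = 161 to 223 mm, 150 mm high, long dark window towards the index table. A clear hood (250 mm wide, underside 128 mm, top 133 mm over the work surface) reaches from it to 50 mm from the table's axis; what stands below cannot be taken from above. Origin and axes: the station's
- index_table (a joint): angle of the round index table (296 mm across, top face 56 mm over the work surface), rad, counter-clockwise from above. 0 (start): its row of nests is under the hood, before the window. 2.62: row on the side away from the reader, free to load. Stops -0.08, 2.70. Knob in: a pin holds it in a notch, one every 0.524 rad, play 0.05. Knob out 11 mm: turns (0.2 to 0.4 N m), stays where left
- index_knob (a joint): how far the index table's lock knob is pulled up, m: 0 pushed in (table locked), stop at 0.014. About 4 N moves it; it stays where it is left. It cannot be pushed fully in between two notches; the pin's round end finds the notch by itself when within about 0.1 rad of it
- knob_grip (a point): middle of the knob's wing grip, on the index table's axis, 97 mm over the work surface when pushed in. Wing 46 mm long, 12 mm thick, 26 mm tall (13 above and below this point), on a stem 11 mm across; below it a collar 44 mm across, 10 mm high. Site x runs along the wing; the knob turns only together with the table (at joint 0 the wing lies along the station's x). Pinch it across its 12 mm
- nest_1 (a point): centre of nest 1 on the index table's top face: a white ring, 50 mm across, on the flat rubber facing, for a part's 44 mm foot; nothing stands proud, the rubber alone keeps parts in place. Nests are in a row, 68 mm apart, the middle one (2) 75 mm from the axis. Site axes: z up, x along the row, y outwards, away from the knob (to the reader's window when the table joint is 0)
- nest_2 (a point): centre of nest 2 on the index table's top face: a white ring, 50 mm across, on the flat rubber facing, for a part's 44 mm foot; nothing stands proud, the rubber alone keeps parts in place. Nests are in a row, 68 mm apart, the middle one (2) 75 mm from the axis. Site axes: z up, x along the row, y outwards, away from the knob (to the reader's window when the table joint is 0)
- nest_3 (a point): centre of nest 3 on the index table's top face: a white ring, 50 mm across, on the flat rubber facing, for a part's 44 mm foot; nothing stands proud, the rubber alone keeps parts in place. Nests are in a row, 68 mm apart, the middle one (2) 75 mm from the axis. Site axes: z up, x along the row, y outwards, away from the knob (to the reader's window when the table joint is 0)
- setting_bar: the reader's setting bar, steel, 400 g, 160 x 26 x 40 mm (x, y, z); at the start it stands on the table face across all three nests. Three dark etched squares on its +y side; on its -y side one lug at x = 24 to 40 mm, standing 14 mm out (to y = -27), 30 mm tall. Origin: centre of the 160 x 26 underside; z up
- bar_lug (a point): outer face of the setting bar's lug, 15 mm above the bar's underside
- case_cutout (a point): middle of the cut-out's floor in the fixed wooden case (210 x 96 x 24 mm), 12 mm over the work surface. The cut-out, 12 mm deep, has the outline of the setting bar with its lug, 2 mm play all round; lug recess at x = 24 to 40 mm on the -y side, so the bar goes in one way only: its origin on this point, its axes along this point's
- part_a: turned steel part, 260 g: foot 44 mm across, 20 mm tall; flange 56 mm across, upright rim from 22 to 30 mm height; bevel up to the flat top (40 mm across, 38 mm high). A dark etched code 15 mm wide on one spot of rim and bevel. Origin: centre of the underside, z up, x points from the centre to the code. May be absent (None)
- part_b: turned steel part, 260 g: foot 44 mm across, 20 mm tall; flange 56 mm across, upright rim from 22 to 30 mm height; bevel up to the flat top (40 mm across, 38 mm high). A dark etched code 15 mm wide on one spot of rim and bevel. Origin: centre of the underside, z up, x points from the centre to the code. May be absent (None)
- part_c: turned steel part, 260 g: foot 44 mm across, 20 mm tall; flange 56 mm across, upright rim from 22 to 30 mm height; bevel up to the flat top (40 mm across, 38 mm high). A dark etched code 15 mm wide on one spot of rim and bevel. Origin: centre of the underside, z up, x points from the centre to the code. May be absent (None)
- mark_a (a point): the etched code of part_a, 26 mm from the part's axis, 32 mm above its underside
- mark_b (a point): the etched code of part_b, 26 mm from the part's axis, 32 mm above its underside
- mark_c (a point): the etched code of part_c, 26 mm from the part's axis, 32 mm above its underside
- rubber_mat: black rubber mat, fixed, 150 x 360 x 3 mm, on which the parts stand at the start. Origin: centre of its underside
- ring_gauge: steel ring 64 mm across, 18 mm high; to be left alone
- micrometer: inside micrometer lying on the plate, 126 mm long (x), 18 mm high; to be left alone. Origin: underside, near its middle
Mind the look-alikes: they are no part of the job. What is shaped like the part that bears case_cutout but green is not meant.

How it is judged:
On the way, in this order (a step that is already met when the one before it is completed fails the run):
1. the knob is pulled out (value of joint index_knob above 0.009 m), for 0.1 s.
2. the table is turned to the loading place and the knob is pushed in (value of joint index_table above 2.53 rad and value of joint index_knob below 0.003 m), for 0.2 s.
3. with the table locked at the loading place, the setting bar lies in its cut-out and every part stands on a nest, code outwards (all of step 2 and horizontal distance between setting_bar and case_cutout below 0.005 m and z of setting_bar in the frame of case_cutout between -0.003 and 0.003 m and angle between the x axis of setting_bar and the x axis of case_cutout, either way round below 0.07 rad and y of bar_lug in the frame of case_cutout below -0.015 m and ((horizontal distance between part_a and nest_1 below 0.006 m and z of part_a in the frame of nest_1 between -0.003 and 0.003 m) or (horizontal distance between part_a and nest_2 below 0.006 m and z of part_a in the frame of nest_2 between -0.003 and 0.003 m) or (horizontal distance between part_a and nest_3 below 0.006 m and z of part_a in the frame of nest_3 between -0.003 and 0.003 m)) and angle between each of part_a, part_b, part_c's own z axis and vertical below 0.08 rad and angle between the x axis of each of part_a, part_b, part_c and the y axis of nest_2, either way round below 0.26 rad and y of each of mark_a, mark_b, mark_c in the frame of nest_2 above 0.012 m and ((horizontal distance between part_b and nest_1 below 0.006 m and z of part_b in the frame of nest_1 between -0.003 and 0.003 m) or (horizontal distance between part_b and nest_2 below 0.006 m and z of part_b in the frame of nest_2 between -0.003 and 0.003 m) or (horizontal distance between part_b and nest_3 below 0.006 m and z of part_b in the frame of nest_3 between -0.003 and 0.003 m)) and ((horizontal distance between part_c and nest_1 below 0.006 m and z of part_c in the frame of nest_1 between -0.003 and 0.003 m) or (horizontal distance between part_c and nest_2 below 0.006 m and z of part_c in the frame of nest_2 between -0.003 and 0.003 m) or (horizontal distance between part_c and nest_3 below 0.006 m and z of part_c in the frame of nest_3 between -0.003 and 0.003 m))), for 0.2 s.
At the end, for the whole second after the job is handed in: index table within 0.09 rad of the reading place, knob in (under 3 mm); every part upright on a nest (within 6 mm) on the table face, code within 0.26 rad of straight outwards to the window; setting bar flat in the cut-out (5 mm, 0.07 rad), lug in its recess; all at rest (value of joint index_table below 0.09 rad and value of joint index_knob below 0.003 m and horizontal distance between setting_bar and case_cutout below 0.005 m and z of setting_bar in the frame of case_cutout between -0.003 and 0.003 m and angle between the x axis of setting_bar and the x axis of case_cutout, either way round below 0.07 rad and y of bar_lug in the frame of case_cutout below -0.015 m and ((horizontal distance between part_a and nest_1 below 0.006 m and z of part_a in the frame of nest_1 between -0.003 and 0.003 m) or (horizontal distance between part_a and nest_2 below 0.006 m and z of part_a in the frame of nest_2 between -0.003 and 0.003 m) or (horizontal distance between part_a and nest_3 below 0.006 m and z of part_a in the frame of nest_3 between -0.003 and 0.003 m)) and angle between each of part_a, part_b, part_c's own z axis and vertical below 0.08 rad and angle between the x axis of each of part_a, part_b, part_c and the y axis of nest_2, either way round below 0.26 rad and y of each of mark_a, mark_b, mark_c in the frame of nest_2 above 0.012 m and ((horizontal distance between part_b and nest_1 below 0.006 m and z of part_b in the frame of nest_1 between -0.003 and 0.003 m) or (horizontal distance between part_b and nest_2 below 0.006 m and z of part_b in the frame of nest_2 between -0.003 and 0.003 m) or (horizontal distance between part_b and nest_3 below 0.006 m and z of part_b in the frame of nest_3 between -0.003 and 0.003 m)) and ((horizontal distance between part_c and nest_1 below 0.006 m and z of part_c in the frame of nest_1 between -0.003 and 0.003 m) or (horizontal distance between part_c and nest_2 below 0.006 m and z of part_c in the frame of nest_2 between -0.003 and 0.003 m) or (horizontal distance between part_c and nest_3 below 0.006 m and z of part_c in the frame of nest_3 between -0.003 and 0.003 m)) and linear speed of each of part_a, part_b, part_c, setting_bar below 0.02 m/s and velocity of joint index_table between -0.05 and 0.05 rad/s); the robot touches nothing.
It fails at once if the reader or its hood is struck by the robot (over 12 N) (contact force between any of the arm, the fingers and reader above 12 N).
It fails at once if the ring gauge or the micrometer is moved by more than 3 cm (distance of any of ring_gauge, micrometer from where it was at the start of the episode above 0.03 m).
Of part_a, part_b, part_c only 2 to 3 are there at a start; the rules pass over those that are not, and their reading is None.
At some moment in a run one of part_a, part_b, part_c may be knocked a few centimetres aside while the robot is not near it.
Once in a run the grip may slacken for a moment while it holds something.
It also fails if it takes over 210 s, if anything falls off the work surface, if the arm or the gripper's body presses on something with over 40 N, if the wrist force passes 120 N, or if a joint passes its speed limit or range.

## Working session

There is one attempt and no reset: what is moved stays moved. The work goes in short steps, each a Python script; the robot and the scene stay as the last script left them, time stands still between calls to the robot, and variables do not carry over. Pictures are saved under pics/ and viewed, at most 14 in all, crops included, and the job is handed in when it is done.

```bash
ls; mkdir -p pics; python3 - <<'E'
from plant import ctrl
import cv2,numpy as np
print(ctrl.state())
for n in("top","side"):
    d=ctrl.get_image(n); cv2.imwrite(f"pics/{n}0.png",d["img"]); print(n,d["vertical_fov"],d["cx"],d["cy"],np.round(d["extrinsics"],4).tolist(),[k for k in d])
E
```

```text
pics
{'clock': 0.0, 'q': array([ 1.21840520e+00,  1.24540227e-01,  1.65167618e+00,  1.27661505e-05,
        1.36747998e+00, -8.26139737e-02]), 'dq': array([ 0.000333  ,  0.00023461, -0.00030553, -0.00148335,  0.00110459,
       -0.00113028]), 'joint_torque': array([-3.29116097e-05, -4.23637819e+01, -3.65443718e+01, -1.23262121e-04,
        7.07521773e-03,  8.36521934e-06]), 'ee_pos': array([0.173113  , 0.62605288, 0.30262883]), 'ee_rot': array([-3.13949713e+00, -1.86055022e-04,  2.87181271e+00]), 'contact_force': array([ 0.76680811, -0.28749683,  0.43468847]), 'moment': array([-0.00433635,  0.02811695,  0.03215499]), 'gripper_force': 0.0, 'width': 0.08521815774994863}
top 50.29254133539797 315.02939799881335 229.73114941293136 [[0.0899, -0.9959, 0.0029, -0.1849], [-0.9731, -0.0884, -0.2126, 0.5234], [0.212, 0.0163, -0.9771, 1.1457], [0.0, 0.0, 0.0, 1.0]] ['img', 'vertical_fov', 'cx', 'cy', 'extrinsics']
side 56.256046388676936 317.0250976876451 242.64945064765882 [[-0.8548, -0.5188, 0.0156, 0.3763], [-0.3742, 0.5952, -0.7111, 0.3635], [0.3596, -0.6137, -0.7029, 0.9086], [0.0, 0.0, 0.0, 1.0]] ['img', 'vertical_fov', 'cx', 'cy', 'extrinsics']
```

View pics/top0.png

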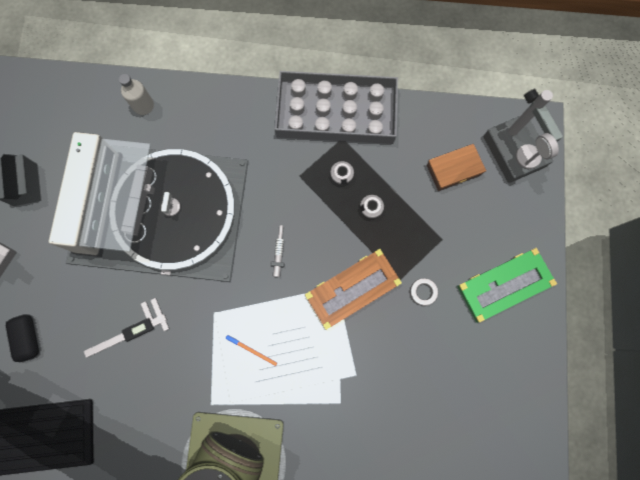

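View pics/side0.png

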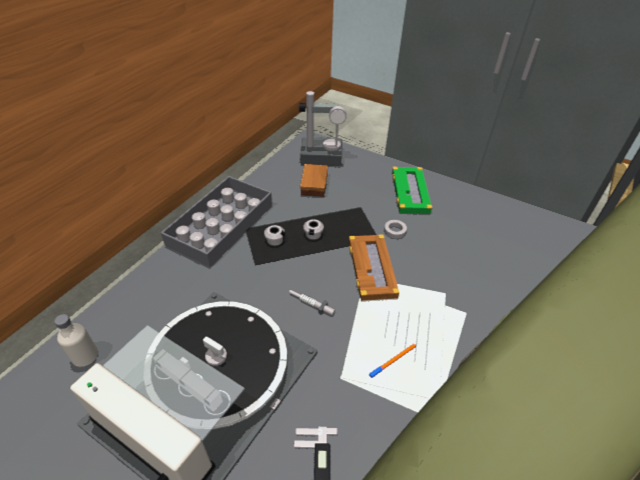

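```bash
cat > h.py <<'E'
from plant import ctrl
import cv2,numpy as np
def cam(n):
    d=ctrl.get_image(n); f=240/np.tan(np.radians(d["vertical_fov"]/2))
    return dict(img=d["img"],K=np.array([[f,0,d["cx"]],[0,f,d["cy"]],[0,0,1]]),E=d["extrinsics"])
def w(d,uv,z):
    "pixel(s) -> world at height z"
    uv=np.atleast_2d(uv).astype(float); R=d["E"][:3,:3];t=d["E"][:3,3]
    r=(np.linalg.inv(d["K"])@np.c_[uv,np.ones(len(uv))].T); r=(R.T@r).T; c=-R.T@t
    return c+r*((z-c[2])/r[:,2])[:,None]
def px(d,P):
    P=np.atleast_2d(P); q=(d["K"]@(d["E"][:3,:3]@P.T+d["E"][:3,3:])).T
    return q[:,:2]/q[:,2:]
def rect(d,z,x0,y0,sx,sy,s):
    "orthographic view of plane z: cols = world x from x0, rows = -y from y0, s px/m"
    X,Y=np.meshgrid(x0+np.arange(int(sx*s))/s,y0-np.arange(int(sy*s))/s)
    p=px(d,np.c_[X.ravel(),Y.ravel(),np.full(X.size,z)]).astype(np.float32).reshape(X.shape+(2,))
    return cv2.remap(d["img"],p[...,0],p[...,1],cv2.INTER_CUBIC)
E
python3 - <<'E'
from h import *
t=cam("top");s=cam("side")
def crop(d,x,y,ww,k): return cv2.resize(d["img"][y:y+ww*3//4,x:x+ww],(400,300),interpolation=cv2.INTER_CUBIC)
m=np.vstack([np.hstack([crop(t,317,155,80,5),crop(s,255,208,80,5)]),np.hstack([crop(t,50,125,220,2),crop(t,295,240,120,3)])])
cv2.imwrite("pics/m1.png",m)
# table rim ellipse
g=cv2.cvtColor(t["img"],cv2.COLOR_BGR2GRAY)
P=w(t,[[342,172],[372,206]],.038);print("parts",P)
# yellow corners
h=cv2.cvtColor(t["img"],cv2.COLOR_BGR2HSV)
m=cv2.inRange(h,(22,90,120),(34,255,255)); n,l,st,c=cv2.connectedComponentsWithStats(m)
for i in range(1,n):
    if st[i,4]>8: print(st[i,4],c[i],w(t,c[i],.024)[0])
# mat & base corners
print(w(t,[[343,141],[301,177],[441,240],[396,279]],.003),w(t,[[247,157],[229,280],[68,262]],.01))
E
```

```text
parts [[ 0.69206891 -0.18937077  0.038     ]
 [ 0.61280123 -0.26827876  0.038     ]]
39 [378.56410256 251.94871795] [ 0.5045399  -0.29279298  0.024     ]
32 [534.9375 251.0625] [ 0.54059733 -0.66625539  0.024     ]
35 [397.14285714 281.51428571] [ 0.43772032 -0.34108924  0.024     ]
32 [552.65625 282.28125] [ 0.46912921 -0.7079808   0.024     ]
33 [462.6969697  286.18181818] [ 0.44066688 -0.49598985  0.024     ]
31 [308.77419355 294.93548387] [ 0.38739524 -0.13581149  0.024     ]
33 [479.6969697  318.18181818] [ 0.36957822 -0.53763039  0.024     ]
32 [326.71875 324.78125] [ 0.32241132 -0.18370888  0.024     ]
[[ 0.7871708  -0.18633881  0.003     ]
 [ 0.68154055 -0.08866739  0.003     ]
 [ 0.55185169 -0.44567016  0.003     ]
 [ 0.4462227  -0.34121805  0.003     ]] [[0.71946101 0.05160532 0.01      ]
 [0.40683115 0.0577871  0.01      ]
 [0.41498406 0.44919432 0.01      ]]
```

View pics/m1.png

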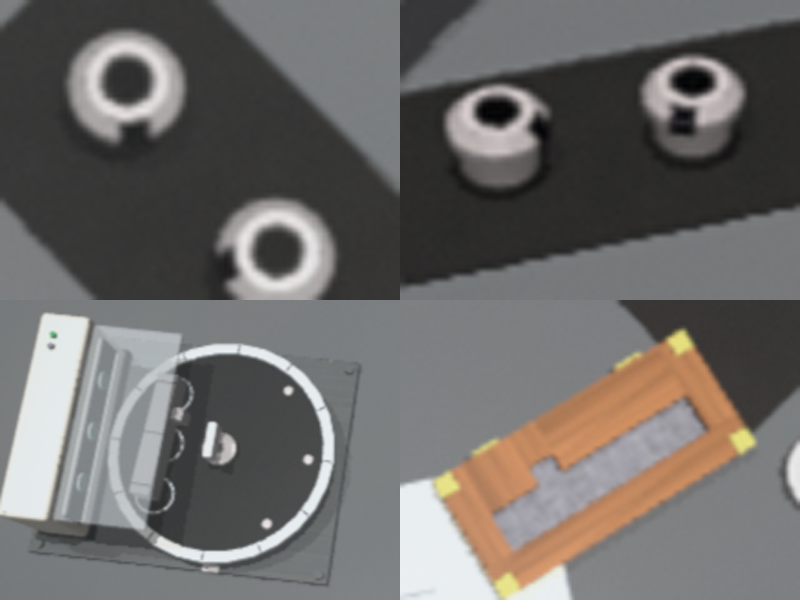

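```bash
python3 - <<'E'
from h import *
from scipy.optimize import least_squares
T=cam("top");S=cam("side")
def circ(d,c,z,r0,r1,angs,pol=-1):
    "fit circle to the strongest bright->dark edge in radius range"
    g=cv2.GaussianBlur(cv2.cvtColor(d["img"],cv2.COLOR_BGR2GRAY),(3,3),0).astype(np.float32)
    r=np.arange(r0,r1,.0003); pts=[]
    for a in angs:
        P=np.c_[c[0]+r*np.cos(a),c[1]+r*np.sin(a),np.full(len(r),z)]
        p=px(d,P).astype(np.float32); v=cv2.remap(g,p[None,:,0],p[None,:,1],cv2.INTER_LINEAR)[0]
        gr=pol*np.gradient(v); i=gr.argmax(); pts.append(P[i,:2])
    pts=np.array(pts)
    f=lambda q:np.hypot(*(pts-q[:2]).T)-q[2]
    s=least_squares(f,[c[0],c[1],(r0+r1)/2],loss="soft_l1",f_scale=.0008)
    return s.x, np.median(abs(f(s.x)))
for n,d in(("top",T),("side",S)):
    c=[.565,.21]
    for _ in range(3):
        q,e=circ(d,c,.056,.135,.160,np.radians(np.arange(190,350,3))); c=q[:2]
    print(n,"axis",q,e)
    for p in([.692,-.189],[.613,-.268]):
        c=p
        for _ in range(3):
            q,e=circ(d,c,.041,.012,.028,np.radians(np.arange(0,360,6))); c=q[:2]
        print("part top",q,e)
# rect views: case at z=.024 and station at z=.056
a=cv2.resize(rect(T,.024,.30,-.12,.22,.24,1500),(400,436));b=cv2.resize(rect(S,.024,.30,-.12,.22,.24,1500),(400,436))
cv2.imwrite("pics/m2.png",np.hstack([a,b]))
for y in(1.571,-1.571):
  for dy in(0,2.618): print(y,dy,[np.round(ctrl.inverse_kinematics([.565,.21,.25],[np.pi,0,y+dy]),2)])
print(np.round(ctrl.inverse_kinematics([.565,.21,.151],[np.pi,0,1.57]),2))
E
```

```text
top axis [0.56132514 0.20806034 0.14762424] 0.0003267097644334971
part top [ 0.69213059 -0.1886436   0.0273224 ] 0.0004970466679929588
part top [ 0.6131414  -0.26890983  0.02697089] 0.0007685902699683077
side axis [0.56045358 0.2109518  0.14713373] 0.000480266261004364
part top [ 0.69237339 -0.18002349  0.0257916 ] 0.0013438271315807694
part top [ 0.61169552 -0.26070133  0.02612245] 0.0008739960633854949
1.571 0 [array([ 0.27,  0.06,  1.81, -0.  ,  1.27,  0.27])]
1.571 2.618 [array([ 0.27,  0.06,  1.81,  0.  ,  1.27, -2.35])]
-1.571 0 [array([ 0.27,  0.06,  1.81,  0.  ,  1.27, -2.87])]
-1.571 2.618 [array([ 0.27,  0.06,  1.81, -0.  ,  1.27,  0.79])]
[ 0.27  0.16  1.88 -0.    1.1   0.27]
```

View pics/m2.png

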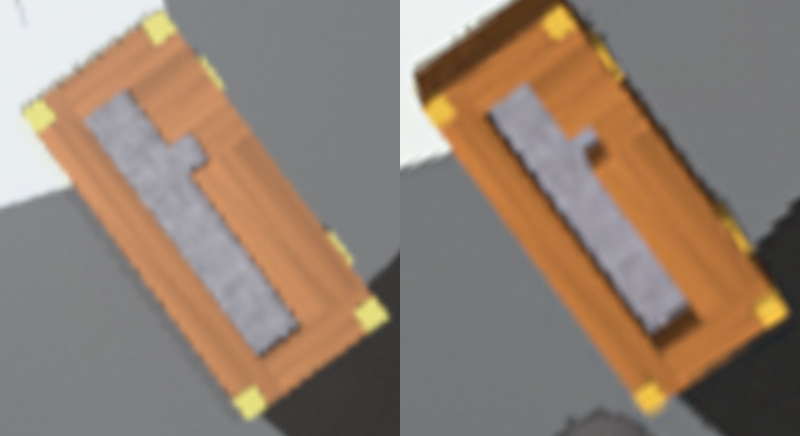

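```bash
python3 - <<'E'
from h import *
A=[.561,.2095]; yaw=np.pi/2-.02
def st(m): s=ctrl.state(); print(m,round(s["clock"],1),np.round(s["ee_pos"],4),np.round(s["contact_force"],1),round(s["width"],4),s["gripper_force"])
ctrl.goto(A+[.30],[np.pi,0,yaw]); st("above")
print(ctrl.servo_line(A+[.151],v=.1,stop_force=15)); st("down")
ctrl.grab(100); st("grab")
ctrl.servo_line(A+[.1635],v=.03); st("pulled")
q=ctrl.state()["q"].copy(); q0=q[5]
for k in range(1,6):
    q[5]=q0-k*.53; ctrl.movej(q); s=ctrl.state(); print(k,np.round(s["q"][5]-q0,3),np.round(s["moment"],2),round(s["width"],4))
st("turned")
d=cam("top"); cv2.imwrite("pics/t3.png",d["img"][100:340,20:340])
E
```

```text
above 2.4 [0.5607 0.2103 0.3   ] [ 0.4  0.  -0.5] 0.0852 0.0
False
down 4.0 [0.5615 0.2096 0.1519] [-0.4 -0.3  0.4] 0.0855 0.0
grab 4.5 [0.562  0.2095 0.1521] [ 3.6 -0.2  3. ] 0.044 102.26693630218506
pulled 5.0 [0.5619 0.2095 0.1635] [ 5.7  0.3 -0.7] 0.0444 102.37119913101196
1 -0.528 [-0.11 -0.29  0.23] 0.0445
2 -1.058 [-0.07 -0.59  0.17] 0.0443
3 -1.588 [ 0.09 -0.65  0.23] 0.0442
4 -2.118 [ 0.27 -0.67  0.16] 0.0444
5 -2.648 [ 0.39 -0.46  0.21] 0.0441
turned 7.9 [0.562  0.2099 0.1635] [ 4.8  1.6 -0.2] 0.0441 101.67985081672668
```

View pics/t3.png

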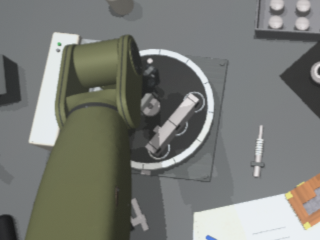

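The table has turned: the bar with its nests stands on the free side (crop 150–200, 95–160). I'll push the knob in and measure with the arm away.

```bash
python3 - <<'E'
from h import *
def st(m): s=ctrl.state(); print(m,round(s["clock"],1),np.round(s["ee_pos"],4),np.round(s["contact_force"],1),round(s["width"],4),round(s["q"][5],3))
p=ctrl.state()["ee_pos"]
print(ctrl.servo_line([p[0],p[1],.1495],v=.03,stop_force=30)); st("pushed"); ctrl.dwell(.3); st("pushed")
q=ctrl.state()["q"].copy(); q[5]+=.025; ctrl.movej(q); ctrl.dwell(.2); st("settle"); print(ctrl.state()["moment"])
ctrl.open_gripper(); ctrl.servo_line([p[0],p[1],.30]); st("up")
q=ctrl.state()["q"].copy(); q[0]=1.9; ctrl.movej(q)
for n in("top","side"):
    d=cam(n); cv2.imwrite(f"pics/{n}4.png",d["img"])
    # rectified station at z=.096 (bar top)
    r=rect(d,.096,.38,.32,.30,.30,1333); cv2.imwrite(f"pics/r_{n}.png",r)
a,b=cv2.imread("pics/r_top.png"),cv2.imread("pics/r_side.png"); cv2.imwrite("pics/m4.png",np.hstack([a,b]))
E
```

```text
False
pushed 8.6 [0.5623 0.2101 0.1519] [-4.1 -1.1 15.3] 0.0445 -2.361
pushed 8.9 [0.5623 0.2101 0.1519] [-4.6 -1.1 15.3] 0.0442 -2.361
settle 9.3 [0.5623 0.2101 0.152 ] [-0.2 -1.2  6.4] 0.0441 -2.335
[ 0.01050047  0.11243894 -0.18491693]
up 10.9 [0.5615 0.2098 0.2985] [-0.2  0.4  0.2] 0.0856 -2.336
```

View pics/m4.png

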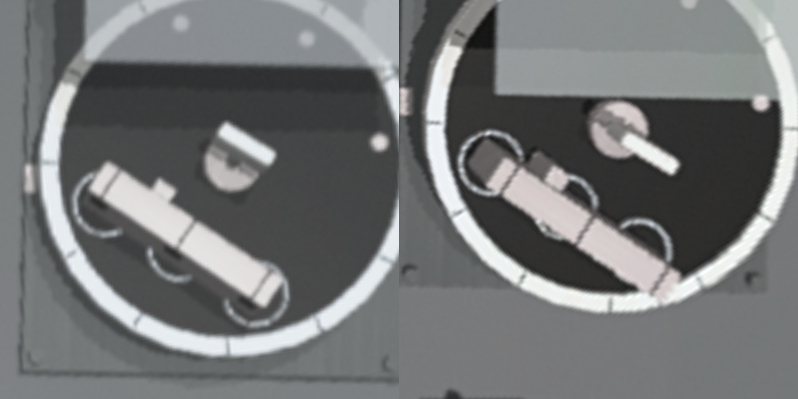

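```bash
cat > m.py <<'E'
from h import *
def contours(r,lo,ks=9):
    g=cv2.cvtColor(r,cv2.COLOR_BGR2GRAY); m=cv2.morphologyEx((g>lo).astype(np.uint8),cv2.MORPH_OPEN,np.ones((ks,ks)))
    return [c for c in cv2.findContours(m,0,2)[0]]
def case(d,rng):
    h=cv2.cvtColor(d["img"],cv2.COLOR_BGR2HSV); m=cv2.inRange(h,*rng)
    n,l,s,c=cv2.connectedComponentsWithStats(m)
    P=np.array([w(d,c[i],.024)[0,:2] for i in range(1,n) if s[i,4]>15])
    return P[(np.abs(P-[.413,-.238])<.12).all(1)]
E
python3 - <<'E'
from m import *
T,S=cam("top"),cam("side")
for n,d in(("top",T),("side",S)):
    r=rect(d,.096,.38,.32,.30,.30,2000)
    for lo in (150,170):
      for c in contours(r,lo,15):
        (cx,cy),(a,b),an=cv2.minAreaRect(c)
        if 20000<cv2.contourArea(c) and max(a,b)<400: print(n,lo,"bar",.38+cx/2000,.32-cy/2000,a/2,b/2,an)
    P=case(d,((20,90,120),(36,255,255))); print(n,"case",P.round(4).tolist(),P.mean(0))
E
```

```text
top case [[0.5042, -0.2927], [0.4377, -0.3409], [0.387, -0.136], [0.3225, -0.1839]] [ 0.41287483 -0.2383773 ]
side case [[0.4375, -0.3397], [0.5043, -0.2894], [0.3201, -0.181], [0.3868, -0.1314]] [ 0.41219434 -0.23536452]
```

```bash
python3 - <<'E'
from m import *
for n in("top","side"):
    d=cam(n); r=rect(d,.096,.38,.32,.30,.30,2000); g=cv2.cvtColor(r,cv2.COLOR_BGR2GRAY)
    roi=np.zeros_like(g); cv2.line(roi,(int((.575-.38)*2000),int((.32-.11)*2000)),(int((.465-.38)*2000),int((.32-.182)*2000)),255,110)
    for lo in(120,140,160):
        m=cv2.morphologyEx(((g>lo)&(roi>0)).astype(np.uint8),cv2.MORPH_OPEN,np.ones((21,21)))
        m=cv2.morphologyEx(m,cv2.MORPH_CLOSE,np.ones((15,15)))
        for c in cv2.findContours(m,0,2)[0]:
            if cv2.contourArea(c)<8000: continue
            (cx,cy),(a,b),an=cv2.minAreaRect(c); print(n,lo,round(.38+cx/2000,4),round(.32-cy/2000,4),a/2,b/2,an)
E
```

```text
top 120 0.5208 0.1496 165.67398071289062 38.316612243652344 33.9704704284668
top 140 0.521 0.1495 162.7548065185547 37.153141021728516 34.019351959228516
top 160 0.526 0.1459 149.5521240234375 35.7778205871582 34.00187683105469
side 120 0.5238 0.144 174.76239013671875 45.19101333618164 39.0222282409668
side 140 0.5287 0.1401 161.41238403320312 44.311851501464844 39.51384353637695
side 160 0.5292 0.1396 159.20309448242188 42.91261291503906 40.03718185424805
```

```bash
cat > bar.py <<'E'
from m import *
def prof(d,c,yaw,z,along,offs,L):
    u=np.array([np.cos(yaw),np.sin(yaw)]); v=np.array([-u[1],u[0]])
    if along=="y": u,v=v,u
    t=np.arange(-L,L,.0005); g=cv2.cvtColor(d["img"],cv2.COLOR_BGR2GRAY).astype(np.float32); out=[]
    for o in offs:
        P=np.c_[np.asarray(c)+o*v+t[:,None]*u,np.full(len(t),z)]; p=px(d,P).astype(np.float32)
        out.append(cv2.remap(g,p[None,:,0],p[None,:,1],cv2.INTER_LINEAR)[0])
    return t,np.array(out)
E
python3 - <<'E'
from bar import *
for n in("top","side"):
    d=cam(n)
    t,p=prof(d,[.519,.1455],np.radians(146),.096,"x",[-6,0,6],.11) if 0 else prof(d,[.519,.1455],np.radians(146),.096,"x",[-.006,0,.006],.1)
    g=np.gradient(p,axis=1)
    k=t>0; print(n,"x ends",[(round(t[~k][a[~k].argmax()],4),round(t[k][a[k].argmin()],4)) for a in g])
    offs=[-.06,-.04,-.02,.005,.06]
    t,p=prof(d,[.519,.1455],np.radians(146),.096,"y",offs,.035); g=np.gradient(p,axis=1)
    for o,a,b in zip(offs,g,p): print("  x=%.3f"%o,"y edges",round(t[:70][a[:70].argmax()],4),round(t[70:][a[70:].argmin()],4),b[::7].astype(int))
E
```

```text
top x ends [(np.float64(-0.08), np.float64(0.0795)), (np.float64(-0.0805), np.float64(0.0795)), (np.float64(-0.081), np.float64(0.079))]
  x=-0.060 y edges -0.014 0.014 [ 72  73  73  73  74  81 142 205 220 224 224 225 225 219 137  71  76  75
 136 132]
  x=-0.040 y edges -0.0115 0.014 [ 72  72  72  72  73  74  98 193 221 224 225 225 225 222 142  85  82  76
  67  64]
  x=-0.020 y edges -0.0125 0.0135 [ 73  73  73  73  73  74 103 200 221 224 225 226 226 220 147  85  83 101
 122  92]
  x=0.005 y edges -0.0125 0.0145 [ 71  73  73  73  73  73 101 204 220 222 223 225 224 220 142  58  70  75
  73 134]
  x=0.060 y edges -0.0125 0.0145 [ 72  72  72  73  73  74 102 190 217 221 222 222 222 217 143  67  72  76
  64  63]
side x ends [(np.float64(-0.091), np.float64(0.0815)), (np.float64(-0.089), np.float64(0.067)), (np.float64(-0.0825), np.float64(0.067))]
  x=-0.060 y edges -0.016 0.0305 [ 45  50 104 146 123  86 165 205 206 206 206 205 207 202 218 241 240 239
 229 155]
  x=-0.040 y edges -0.035 0.0135 [141 108  44  45  41  75 153 204 206 207 207 207 208 206  91  41  45  55
 148 232]
  x=-0.020 y edges -0.015 0.012 [ 46  44  60  97 128 106 157 204 206 208 209 209 210 185  56  42  46  46
  46  45]
  x=0.005 y edges -0.015 0.012 [ 47  46  57 121 120  85 141 195 197 201 201 202 206 165  51  43  47  47
  46  47]
  x=0.060 y edges -0.0135 0.012 [ 48  78  98  95  93  88 136 199 205 207 207 207 205 180  57  47  50  50
  50  50]
```

```bash
python3 - <<'E'
from h import *
def st(m): s=ctrl.state(); print(m,round(s["clock"],1),np.round(s["ee_pos"],4),np.round(s["contact_force"],1),round(s["width"],4),np.round(s["moment"],2))
B=[.519,.1464]; C=[.4069,-.2411]
ctrl.goto(B+[.28],[np.pi,0,np.radians(146)])
print(ctrl.servo_line(B+[.143],v=.12,stop_force=15)); st("down")
ctrl.grab(80); st("grab"); z0=ctrl.state()["ee_pos"]
ctrl.servo_line([B[0],B[1],.25],v=.12); st("up")
ctrl.goto(C+[.22],[np.pi,0,np.radians(126.5)]); st("over case")
ctrl.servo_line(C+[.115],v=.08); ctrl.dwell(.3); st("low")
for n in("top","side"):
    d=cam(n); cv2.imwrite(f"pics/{n}5.png",d["img"])
a=cv2.imread("pics/top5.png")[220:370,260:460];b=cv2.imread("pics/side5.png")[190:340,280:480]
cv2.imwrite("pics/m5.png",cv2.resize(np.hstack([a,b]),(800,300),interpolation=cv2.INTER_CUBIC))
E
```

```text
False
down 18.7 [0.5197 0.1465 0.144 ] [ 0.3  0.1 -0.5] 0.0853 [0.01 0.02 0.02]
grab 19.3 [0.5194 0.1466 0.1435] [0.9 1.3 2.3] 0.0251 [ 0.14 -0.03 -0.  ]
up 20.3 [0.5183 0.1463 0.2486] [-0.1  0.3 -5. ] 0.0246 [-0.02 -0.02 -0.03]
over case 21.8 [ 0.4073 -0.2406  0.2201] [-0.1  0.9 -4.8] 0.0246 [ 0.01 -0.02 -0.01]
low 23.6 [ 0.407  -0.2412  0.1152] [-0.4 -0.1 -4.6] 0.0244 [-0.03  0.02  0.07]
```

View pics/m5.png

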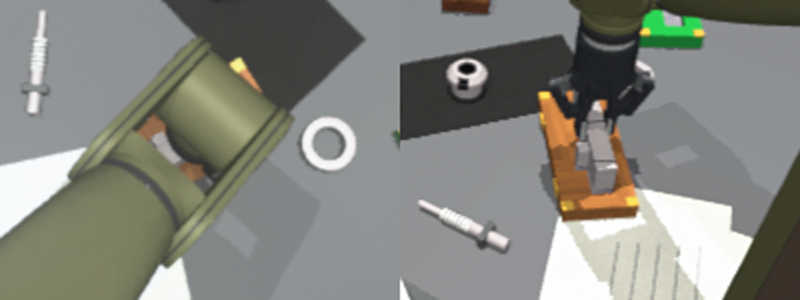

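The bar is held lengthwise over the cut-out with its lug on the correct side (side crop ~585,150). I'm inserting it now.

```bash
python3 - <<'E'
from h import *
def st(m): s=ctrl.state(); print(m,round(s["clock"],1),np.round(s["ee_pos"],4),np.round(s["contact_force"],1),round(s["width"],4),np.round(s["moment"],2))
C=np.array([.4069,-.2411]); u=np.array([np.cos(2.208),np.sin(2.208)]); v=np.array([-u[1],u[0]])
ok=False
for dx,dy in [(0,0),(.002,0),(-.002,0),(0,.002),(0,-.002),(.002,.002),(-.002,.002),(.002,-.002),(-.002,-.002),(.0035,0),(-.0035,0)]:
    c=C+dx*u+dy*v
    ctrl.servo_line([*c,.1145],v=.05); ctrl.servo_line([*c,.0985],v=.03,stop_force=10); 
    z=ctrl.state()["ee_pos"][2]; st((dx,dy))
    if z<.103: ok=True; break
if ok:
    ctrl.servo_line([*c,.0975],v=.03,stop_force=12); st("seat")
    ctrl.open_gripper(); ctrl.servo_line([*c,.25]); st("up")
    q=ctrl.state()["q"].copy(); q[0]=1.9; ctrl.movej(q)
    a=[rect(cam(n),.024,.30,-.12,.22,.24,1600) for n in("top","side")]
    b=[rect(cam(n),.056,.41,.33,.30,.24,1333) for n in("top","side")]
    cv2.imwrite("pics/m6.png",np.hstack([cv2.resize(a[0],(275,300)),cv2.resize(b[0],(375,300))]))
    cv2.imwrite("pics/m6b.png",np.vstack([np.hstack([cv2.resize(x,(275,300)),cv2.resize(y,(375,300))]) for x,y in zip(a,b)]))
E
```

```text
(0, 0) 24.4 [ 0.4068 -0.241   0.0995] [0.3 0.5 5. ] 0.0246 [-0.13 -0.04 -0.01]
seat 24.7 [ 0.4071 -0.2412  0.0994] [-7.7  6.8 15.6] 0.0251 [ 0.65  1.01 -0.09]
up 26.5 [ 0.4064 -0.2407  0.2487] [ 0.4  0.8 -0.3] 0.0852 [ 0.02  0.05 -0.04]
```

View pics/m6b.png

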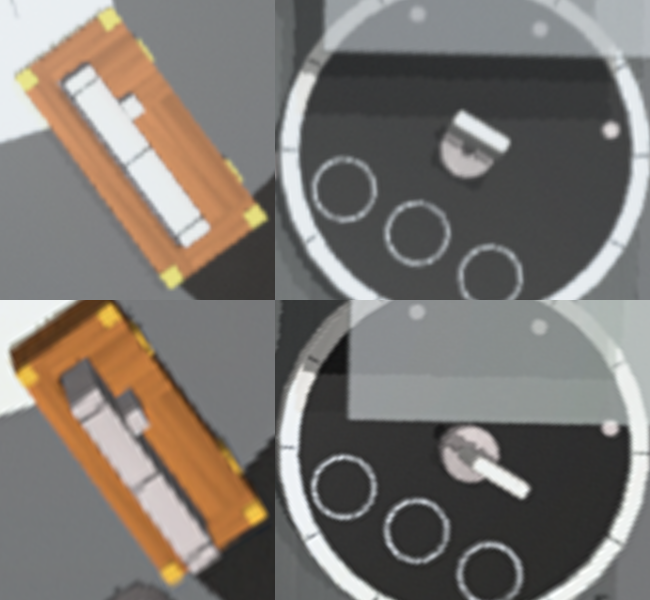

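```bash
cat > fit.py <<'E'
from bar import *
from scipy.optimize import least_squares
def gray(d): return cv2.GaussianBlur(cv2.cvtColor(d["img"],cv2.COLOR_BGR2GRAY),(3,3),0).astype(np.float32)
def circ(d,c,z,r0,r1,mode,angs=np.radians(np.arange(0,360,5))):
    "mode: +1 dark->bright outwards, -1 bright->dark, 0 bright line"
    g=gray(d); r=np.arange(r0,r1,.0002)
    for _ in range(4):
        pts=[]
        for a in angs:
            P=np.c_[c[0]+r*np.cos(a),c[1]+r*np.sin(a),np.full(len(r),z)]; p=px(d,P).astype(np.float32)
            v=cv2.remap(g,p[None,:,0],p[None,:,1],cv2.INTER_LINEAR)[0]
            pts.append(P[(v if mode==0 else mode*np.gradient(v)).argmax(),:2])
        pts=np.array(pts); f=lambda q:np.hypot(*(pts-q[:2]).T)-q[2]
        q=least_squares(f,[*c,(r0+r1)/2],loss="soft_l1",f_scale=.0005).x; c=q[:2]
    return q,np.median(abs(f(q)))
def code(d,c,z0,r=.0245,h=.035):
    a=np.radians(np.arange(0,360,3)); P=np.c_[c[0]+r*np.cos(a),c[1]+r*np.sin(a),np.full(len(a),z0+h)]
    p=px(d,P).astype(np.float32); v=cv2.remap(gray(d),p[None,:,0],p[None,:,1],cv2.INTER_LINEAR)[0]
    k=np.clip(np.median(v)*.75-v,0,None); return np.degrees(np.angle((k*np.exp(1j*a)).sum())),v[::6].astype(int)
E
python3 - <<'E'
from fit import *
T,S=cam("top"),cam("side")
for n,d in(("top",T),("side",S)):
    for c in([.466,.181],[.523,.145],[.582,.11]):
        print(n,"nest",*circ(d,c,.056,.019,.029,0))
    for c in([.692,-.187],[.613,-.267]):
        q,e=circ(d,c,.041,.004,.017,1); print(n,"part hole",q,e); q2,e=circ(d,c,.033,.022,.033,-1); print("   rim",q2,e); print("  code",*code(d,q[:2],.003))
E
```

```text
top nest [0.46523526 0.17918793 0.02396907] 0.0003961216515318833
top nest [0.52343875 0.14391035 0.02384123] 0.0004000767607309774
top nest [0.58182935 0.10903501 0.02383417] 0.0004557516865109912
top part hole [ 0.69325938 -0.19698934  0.00655673] 0.0010199470222530056
   rim [ 0.69569184 -0.18967051  0.02337838] 0.0013433315387315018
  code 0.0 [ 56  67 167 191  96 156 180 124  54  52  54  54  54  54  54  54  55  55
  55  56]
top part hole [ 0.61496881 -0.26796637  0.01255399] 0.00040139196474095213
   rim [ 0.61495409 -0.26810862  0.02778886] 0.0006823476603134686
  code 108.66071063793012 [147 148 146 151 153 106  44 101 164 168 167 166 165 164 159 155 149 147
 146 150]
side nest [0.46481561 0.18097994 0.02391301] 0.0003238427060665867
side nest [0.52289507 0.146102   0.02391528] 0.0003013268917621773
side nest [0.58095972 0.1111122  0.0237913 ] 0.000396881252832949
side part hole [ 0.69408979 -0.18650358  0.00682709] 0.0015126769218969946
   rim [ 0.68604391 -0.19413971  0.02431461] 0.001985427416398214
  code 72.15090601374293 [ 42  91 134  37   8  40 167  70  50  43  43  43  43  43  43  43  43  45
  47  43]
side part hole [ 0.61459789 -0.26463592  0.01180024] 0.0005789097731162063
   rim [ 0.61446543 -0.26534007  0.02819448] 0.0012616846830135857
  code 109.38336390272117 [107 122 143 164 173 129  37 116 181 177 168 156 135 114 109 110 108 104
 103 100]
```

Part A was knocked aside; part B is fine. I'll look for A.

```bash
python3 - <<'E'
from fit import *
T=cam("top"); S=cam("side")
cv2.imwrite("pics/m7.png",np.hstack([cv2.resize(T["img"][130:280,290:450],(400,375),interpolation=2),cv2.resize(S["img"][190:310,230:358],(400,375),interpolation=2)]))
E
```

```text
(no output)
```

View pics/m7.png

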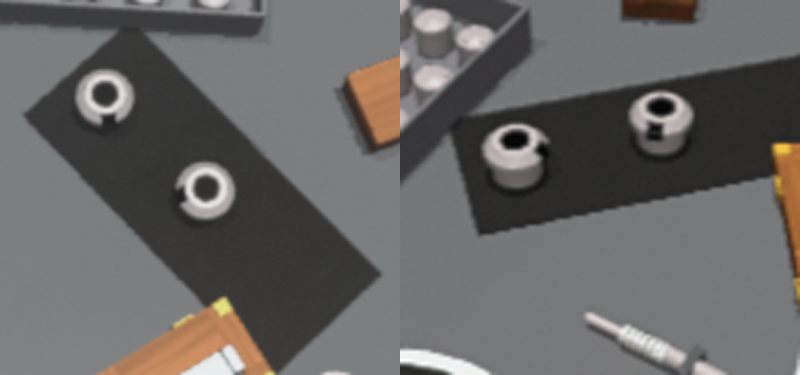

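Part A now stands near top pixel (332,168) with its code pointing roughly to −x. B is unmoved. Loading A first.

```bash
cat > load.py <<'E'
from fit import *
def st(m): s=ctrl.state(); print(m,round(s["clock"],1),np.round(s["ee_pos"],4),np.round(s["contact_force"],1),round(s["width"],4))
def meas(guess,z0):
    r=[]
    for n in("top","side"):
        d=cam(n); q,e=circ(d,guess,z0+.038,.008,.017,1); a,_=code(d,q[:2],z0); r.append((*q,e,a)); print(n,np.round(r[-1],4))
    r=np.array(r); return r[:,:2].mean(0), np.degrees(np.angle(np.exp(1j*np.radians(r[:,4])).mean()))
def pick_place(c,yaw,dst,dyaw):
    c=list(c);dst=list(dst)
    ctrl.goto(c+[.22],[np.pi,0,yaw]); ctrl.open_gripper()
    print(ctrl.servo_line(c+[.083],v=.12,stop_force=12)); ctrl.grab(60); st("grab")
    zp=ctrl.state()["ee_pos"][2]
    ctrl.servo_line(c+[.20],v=.12); st("up")
    y=(yaw+dyaw+np.pi)%(2*np.pi)-np.pi
    ctrl.goto(dst+[.22],[np.pi,0,y]); st("over")
    ctrl.servo_line(dst+[zp+.053+.010],v=.1); st("low")
    print(ctrl.servo_line(dst+[zp+.053-.003],v=.02,stop_force=5)); st("put")
    ctrl.open_gripper(); ctrl.servo_line(dst+[.24],v=.15)
def away():
    q=ctrl.state()["q"].copy(); q[0]=1.9; ctrl.movej(q)
E
python3 - <<'E'
from load import *
c,a=meas([.702,-.167],.003); print(c,a)
if abs(((a-185)+180)%360-180)<35 and np.hypot(*(c-[.702,-.167]))<.015:
    pick_place(c,0.0,[.4650,.1801],np.radians(239-a))
    away(); print("A placed",*meas([.465,.1801],.056)); print("B",*meas([.6148,-.2663],.003))
E
```

```text
top [ 7.009000e-01 -1.628000e-01  1.240000e-02  5.000000e-04 -1.665654e+02]
side [ 7.000000e-01 -1.592000e-01  1.170000e-02  7.000000e-04 -1.643089e+02]
[ 0.70043728 -0.16099101] -165.43717649842975
False
grab 35.8 [ 0.7012 -0.1613  0.0845] [-0.1 -1.6  5. ] 0.0533
up 36.9 [ 0.6998 -0.1608  0.1984] [ 0.8  0.5 -2.7] 0.0536
over 38.5 [0.4658 0.1797 0.2203] [-0.3 -0.1 -1.8] 0.0535
low 39.3 [0.4656 0.1802 0.1481] [ 0.6  0.1 -2.4] 0.0537
True
put 39.9 [0.465  0.1801 0.1374] [-0.   0.1  3.8] 0.0535
top [ 4.648000e-01  1.789000e-01  1.250000e-02  5.000000e-04 -1.219403e+02]
side [ 4.645000e-01  1.809000e-01  1.270000e-02  4.000000e-04 -1.151131e+02]
A placed [0.46465461 0.17989682] -118.52672281510884
top [ 6.152000e-01 -2.677000e-01  1.250000e-02  5.000000e-04  1.093394e+02]
side [ 6.142000e-01 -2.643000e-01  1.160000e-02  8.000000e-04  1.088534e+02]
B [ 0.61466014 -0.265996  ] 109.09636462290274
```

```bash
python3 - <<'E'
from load import *
c,a=meas([.6147,-.266],.003)
pick_place(c,np.radians(109),[.5814,.1101],np.radians(239-a))
away(); print("A",*meas([.465,.1801],.056)); print("B",*meas([.5814,.1101],.056))
T,S=cam("top"),cam("side")
cv2.imwrite("pics/m8.png",np.vstack([np.hstack([cv2.resize(d["img"][y:y+120,x:x+160],(400,300),interpolation=2) for d,x,y in l]) for l in [((T,110,140),(S,140,290)),((T,295,225),(S,310,210))]]))
E
```

```text
top [ 6.150000e-01 -2.679000e-01  1.250000e-02  5.000000e-04  1.088274e+02]
side [ 6.144000e-01 -2.644000e-01  1.160000e-02  7.000000e-04  1.092451e+02]
False
grab 49.7 [ 0.6155 -0.2665  0.0844] [ 0.4 -0.1  5. ] 0.0535
up 50.8 [ 0.6141 -0.2658  0.1985] [ 0.4  0.4 -4.5] 0.0537
over 52.3 [0.5815 0.1096 0.2197] [-0.5  0.7 -2.9] 0.0537
low 53.2 [0.582  0.1101 0.1481] [ 0.3  0.3 -3.6] 0.0537
True
put 53.7 [0.5815 0.1101 0.1374] [-0.   0.3  4. ] 0.0535
top [ 4.650000e-01  1.788000e-01  1.240000e-02  5.000000e-04 -1.224583e+02]
side [ 4.646000e-01  1.808000e-01  1.270000e-02  4.000000e-04 -1.176992e+02]
A [0.46479177 0.17978479] -120.07874578117536
top [ 5.809000e-01  1.085000e-01  1.260000e-02  5.000000e-04 -1.208555e+02]
side [ 5.804000e-01  1.111000e-01  1.260000e-02  5.000000e-04 -1.205596e+02]
B [0.58069398 0.10979298] -120.70757634910774
```

View pics/m8.png

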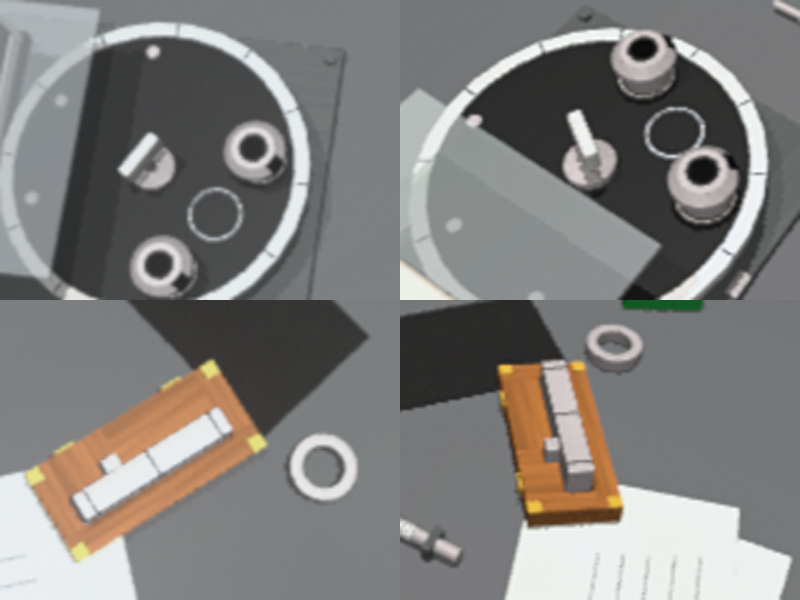

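```bash
python3 - <<'E'
from load import *
A=[.562,.2097]
ctrl.goto(A+[.30],[np.pi,0,np.radians(-121)]); print(np.round(ctrl.state()["q"],3))
print(ctrl.servo_line(A+[.150],v=.1,stop_force=15)); ctrl.grab(100); st("grab")
ctrl.servo_line(A+[.163],v=.03); st("pulled")
q=ctrl.state()["q"].copy(); e=.287; 
for x in np.linspace(q[5],e,14)[1:]: q[5]=x; ctrl.movej(q)
st("turned"); print(ctrl.state()["moment"])
p=ctrl.state()["ee_pos"]
print(ctrl.servo_line([p[0],p[1],.1485],v=.03,stop_force=30)); ctrl.dwell(.3); st("pushed")
ctrl.open_gripper(); ctrl.servo_line([p[0],p[1],.30]); st("up"); away()
T,S=cam("top"),cam("side")
cv2.imwrite("pics/m9.png",np.hstack([cv2.resize(d["img"][y:y+150,x:x+200],(400,300),interpolation=2) for d,x,y in ((T,50,130),(S,90,290))]))
E
```

```text
[ 0.269  0.017  1.77   0.     1.355 -2.333]
False
grab 63.7 [0.5622 0.2097 0.1506] [-1.2 -0.5  2.7] 0.0444
pulled 64.3 [0.5621 0.2097 0.1635] [ 0.9  0.2 -0.7] 0.0441
turned 68.3 [0.5622 0.2098 0.1635] [ 1.9  4.3 -2.3] 0.0447
[ 0.60887278 -0.18816441 -0.12612638]
False
pushed 69.2 [0.5624 0.2099 0.1504] [-6.6  2.4 13. ] 0.0442
up 70.9 [0.5617 0.2097 0.2985] [ 0.8 -0.3 -0.1] 0.0856
```

View pics/m9.png

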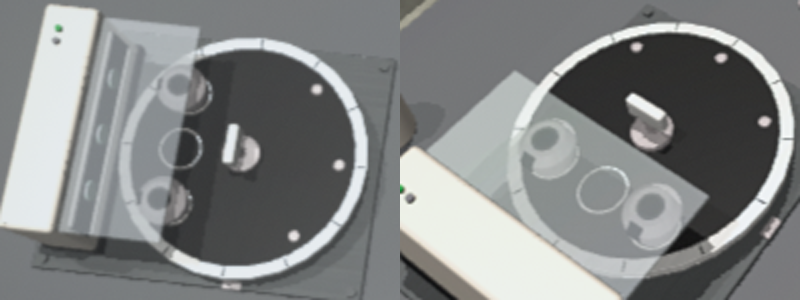

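```bash
python3 - <<'E'
from load import *
for n in("top","side"):
    d=cam(n); q,e=circ(d,[.563,.284],.056,.019,.029,0); v=q[:2]-([.5613,.2081] if n=="top" else [.5605,.2110]); print(n,q,e,np.degrees(np.arctan2(v[1],v[0])),np.hypot(*v))
for s in(-1,1): print(s,*meas([.563+s*.068,.284],.056))
E
```

```text
top [0.56337951 0.28328864 0.02393517] 0.00045695034236346334 88.4157580924945 0.07521738811921012
side [0.56245827 0.28517383 0.02397251] 0.00037876883317023054 88.48767807166057 0.07419967297273122
top [ 4.93700e-01  2.83300e-01  1.30000e-02  7.00000e-04 -3.75821e+01]
side [4.935e-01 2.861e-01 1.310e-02 3.000e-04 0.000e+00]
-1 [0.49357538 0.28470543] -18.791052373905295
top [ 6.30000e-01  2.83500e-01  1.30000e-02  6.00000e-04 -6.25859e+01]
side [6.29200e-01 2.85700e-01 1.27000e-02 6.00000e-04 9.12179e+01]
1 [0.62961798 0.28460834] 14.31599727382962
```

```bash
python3 -c "
from plant import ctrl
print(ctrl.sign_off())"
```

```text
the job is handed in; nothing more can be done
None
```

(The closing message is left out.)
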